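# Build up the disc mixer's spindle and start it

### The arm

A 6-joint arm with a two-finger parallel gripper is mounted at the origin on the work surface. World frame = base frame: x ahead of the robot, y to its left, z up, the work surface at z = 0. Lengths are in m, angles in rad, forces in N, time in s.
With the tool pointing down it reaches from about 0.35 to 0.85 m from the base axis. Payload 8.1 kg.
Tool frame: the origin (TCP) lies midway between the tips of the shut fingers; the grasp point (between the pads) lies manip.hold_point_z behind it (manip.hold_point_z is the distance from the TCP to the grasp point, in m); z points along the fingers, x is the direction in which the jaws open and shut, and the axes are right-handed (so a half turn about z gives the same grasp; the last joint's range is limited). The gripper opens to 93 mm and grips with 3 to 60 N. Pads are 15 mm wide; open, the fingers measure 128 mm over their backs; the gripper's body (75 mm by 188 mm) begins 65 mm behind the grasp point.
Start: joints at [-1.369, 0.13, 1.488, -0, 1.523, -0.085], TCP at [0.17, -0.575, 0.219] pointing down, gripper open.
Joint ranges: [-2.96, 2.96], [-0.89, 2.26], [0.02, 2.5], [-1.34, 4.48], [0, 2.73], [-2.66, 2.66]. Speed limits (rad/s): [2.39, 2.39, 2.79, 3.14, 3.14, 3.14].

### API

Orientations are given as a rotation vector (axis times angle).
In Python, from workcell import manip gives the robot as it stands. The module is installed in compiled form; this text tells all that it offers. Calls block until the motion is done:
- manip.move_ptp(position, orientation): joint-space move of the TCP to a pose.
- manip.movel(position, attitude=None, vel=0.15, contact_N=None): straight line of the TCP; attitude=None keeps the orientation; vel is the mean speed in m/s. With contact_N (N) it stops when the force on the tool has changed by that much, and returns True; else False.
- manip.set_joints(angles): joint-space move.
- manip.grip(opening): finger opening in m; the grip force is fixed at half the most; returns when the fingers have stopped.
- manip.dwell(seconds).
- manip.solve_ik(position, orientation): joint angles nearest the present ones, or None.
- manip.snapshot(name): name is "scene" or "side" or "wrist"; returns (picture, depth): 480x640x3 uint8, red, green, blue; 480x640 float32, m along the optical axis (not along the pixel's ray), 0 where there is no reading.
- manip.camera_model(name): a dict with "fx", "fy", "cx", "cy" (pixels), "R" (3x3) and "t" (3): a world point X has camera coordinates R X + t. Camera axes: x right, y down, z forward; pixel columns grow to the right and rows downward; lengths in m; the calibration is good to about 2 mm. A picture is of the moment at which its call begins: read the wrist's pose just before it. camera_model takes no time and is no camera call; for the wrist camera it gives the pose at the moment of the call.
A pose or a line that the arm cannot do raises manip.MotionError and nothing moves.
- manip.finish_job(): hands the job in, once; it reports no verdict.
Readings, each from a call of its own:
- manip.get_time_s(): time.
- manip.get_joints(): joint angles.
- manip.get_joint_velocities(): joint speeds.
- manip.get_effort(): joint torques, N m.
- manip.get_tcp_pos(): TCP position.
- manip.get_tool_rot(): TCP orientation.
- manip.get_wrist_force(): force on the tool from outside, world axes, zero at the start.
- manip.get_moment(): the same for the moment, N m.
- manip.get_width(): finger opening in m.
Only numpy, scipy, OpenCV 4.12 (cv2) and the standard library are available. Lean on these libraries where they do the work, as an engineer would, in place of code of your own. Each camera call takes 0.05 s, during which the arm holds its last target.

### The job

Get the inclined disc mixer ready and running: put the tube disc on its leaning post, hub side up, then the spacer, then the clamp ring, each fully home on the one below; the clamp ring has to be pushed down past the post's two sprung catches until it sits on the spacer. Then turn the key on the mixer's console clockwise to start, up to its stop or nearly so, hold it there a moment, and let go so that it springs back to run. Leave the other things on the bench where they are.

Things in the scene. Friction and masses are not known exactly. Their poses are not given: they have to be found in the camera images.
- seat (a point): Centre of the round aluminium seat (54 mm across) on the sloping face of the white mixer, at the root of the post. z points up along the post, which leans 30 degrees from vertical towards the mixer's low front (the side nearer the robot); y is horizontal. The sloping face lies 14 mm below the seat; the housing is 170 mm wide, 210 mm deep, its rear edge 134 mm above the bench
- post_tip (a point): Free end of the fixed steel post, on its axis, 70 mm up from the seat (axes as the seat's). The post is 15 mm in diameter; its last 6 mm taper to 7 mm
- catches (a point): Point on the post's axis at the lower edge of two dark sprung catches on its +x and -x sides, 55.5 mm up from the seat. Barb-shaped: flush with the post 66 mm up, widening downwards to 19.6 mm across here. The disc and spacer pass over them; the clamp ring needs a push of roughly 5 to 20 N along the post (they give inwards) and does not pass by its own weight
- disc_mid (a point): Loose tube disc, white plastic, 120 g: a round plate 90 mm across and 8 mm thick with a ring of eight dark tube recesses, and on top of it a hub 36 mm across that rises 20 mm more (28 mm in all). A 21 mm bore goes right through. Lies hub up. The point is on its axis, 14 mm above its underside; z points to the hub side. Home: underside on the seat, this point 14 mm above it
- spacer_mid (a point): Loose spacer, plain aluminium ring, 40 g: 34 mm across, 12 mm tall, bore 21 mm; lies flat. The point is its centre, half-way up; z along its axis. Home: on the disc's hub, 34 mm above the seat
- clamp_mid (a point): Loose clamp ring, steel ring with a ribbed rim, about 130 g: 46 mm across, 14 mm tall, bore 16.6 mm; lies flat, either way up is right. The point is its centre, half-way up; z along its axis. Home: on the spacer, below the catches, 47 mm above the seat
- key_grip (a point): Middle of the key's black bow, on the key's vertical turning axis. The bow is an upright plate 34 mm long (its x axis) by 10 mm thick (its y axis) by 26 mm tall; this point is 13 mm below its top and 29 mm above the low console (its top 56 mm above the bench) on the mixer's right-hand side as the robot sees it
- key (a joint): Angle of the key, rad: 0 at rest (run), growing clockwise seen from above to a stop at 1.3 (start). A light spring (0.08 N m per rad) brings it back to 0 when let go
- vial: Bystander, to be left alone: small amber vial with a black cap, 24 mm across, 45 mm tall; origin at the centre of its underside
- dish: Bystander, to be left alone: small white plastic dish, 60 mm across, 14 mm tall; origin at the centre of its underside
- bottle: Bystander, to be left alone: clear reagent bottle with a blue cap, 54 mm across, 110 mm tall; origin at the centre of its underside
- spatula: Bystander, to be left alone: thin steel double-ended laboratory spatula lying flat, 192 mm long; origin at the centre of its underside
- jar: Bystander, to be left alone: squat glass jar with a white lid, 48 mm across, 60 mm tall; origin at the centre of its underside
- slidebox: Bystander, to be left alone: cream slide box, 90 x 50 x 30 mm; origin at the centre of its underside
- weight: Bystander, to be left alone: brass knobbed calibration weight, 22 mm across, 36 mm tall; origin at the centre of its underside

How it is judged:
By the outcome, as a careful person would: the job done as asked, in the order asked, and still so for the second after the job is handed in, with the robot touching nothing.
It also fails if it takes over 72 s, if anything falls off the work surface, if the arm or the gripper's body presses on something with over 40 N, if the wrist force passes 120 N, or if a joint passes its speed limit or range.

## Working session

There is one attempt and no reset: what is moved stays moved. The work goes in short steps, each a Python script; the robot and the scene stay as the last script left them, time stands still between calls to the robot, and variables do not carry over. Pictures are saved under pics/ and viewed, and the job is handed in when it is done.

```bash
ls; mkdir -p pics
python3 - <<'E'
from workcell import manip
import cv2,numpy as np
print(manip.get_time_s(),manip.hold_point_z,manip.get_tcp_pos(),manip.get_tool_rot(),manip.get_width())
for n in ("scene","side","wrist"):
    m=manip.camera_model(n);p,d=manip.snapshot(n)
    cv2.imwrite(f"pics/a_{n}.png",p[:,:,::-1]);np.savez(f"a_{n}.npz",p=p,d=d,**m)
    R=np.array(m["R"]);print(n,m["fx"],m["cx"],m["cy"],"pos",-R.T@m["t"],"fwd",R[2], (d>0).mean())
E
```

```text
pics
0.0 0.0188 [ 0.16964108 -0.57492861  0.21761879] [-2.51510454e+00  1.88045035e+00  2.13399672e-03] 0.09306696388022441
scene 478.49476948304016 318.8186541315948 244.20437697903 pos [ 1.05561692 -0.40261265  0.96337845] fwd [-0.47710806  0.353891   -0.80444332] 0.9960188802083333
side 470.57716091002453 327.333270948953 236.85125405462443 pos [0.23853729 0.95362785 0.72528496] fwd [ 0.27094662 -0.8092121  -0.5213096 ] 0.9960481770833334
wrist 375.9206797248954 318.51036774966053 234.253558071025 pos [ 0.23809555 -0.5551105   0.38296297] fwd [-0.24577297 -0.07103784 -0.96672089] 0.9958430989583333
```

View pics/a_scene.png

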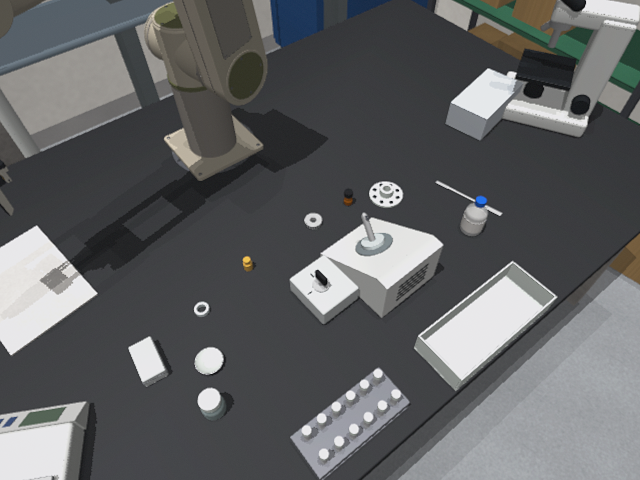

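View pics/a_side.png

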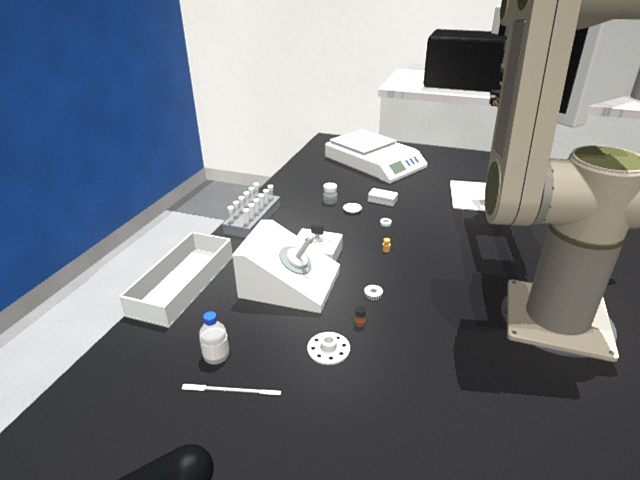

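View pics/a_wrist.png

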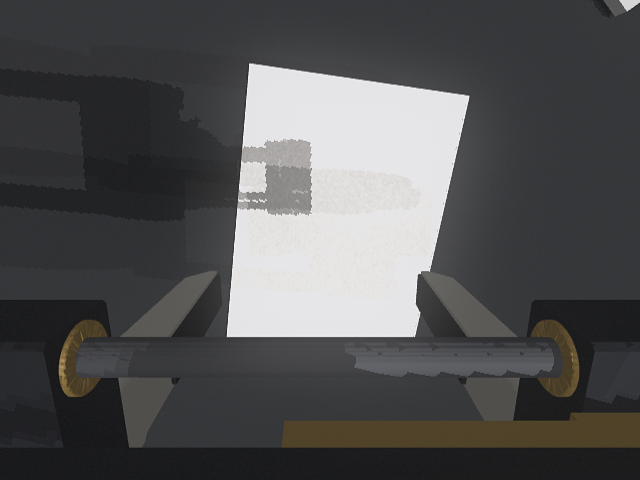

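The scene picture shows the disc at (386,193), the clamp ring (ribbed) at (313,220), the spacer at (201,309), the post at (368,228) and the key at (320,278). In the side picture they are at (329,347), (373,292), (386,222), (303,250) and (317,231).

```bash
cat > h.py <<'E'
import numpy as np,cv2
def load(f):
    z=np.load(f); return z
def cloud(z):
    d=z['d'];v,u=np.mgrid[:480,:640]
    c=np.stack([(u-z['cx'])/z['fx']*d,(v-z['cy'])/z['fy']*d,d],-1)
    w=(c-z['t'])@z['R']; w[d==0]=np.nan
    return w
def proj(z,X):
    c=np.asarray(z['R'])@np.asarray(X)+z['t'];return np.array([z['fx']*c[0]/c[2]+z['cx'],z['fy']*c[1]/c[2]+z['cy']])
E
python3 - <<'E'
from h import *
np.set_printoptions(precision=4,suppress=True)
pts={'scene':dict(disc=(386,193),clamp=(313,220),spacer=(201,309),vial=(348,196),weight=(248,264),key=(320,278),posttip=(365,216)),
'side':dict(disc=(329,347),clamp=(373,292),spacer=(386,222),vial=(360,316),weight=(387,245),key=(317,231),posttip=(311,238))}
for n in pts:
    z=load(f'a_{n}.npz');w=cloud(z)
    for k,(u,v) in pts[n].items(): print(n,k,w[v,u])
    # blobs: circle fits for rings at z slices
    for k,r in (('disc',.06),('clamp',.03),('spacer',.024)):
        u,v=pts[n][k];c=w[v,u][:2]
        for it in range(4):
            m=(np.hypot(w[...,0]-c[0],w[...,1]-c[1])<r)&(w[...,2]>.004)&(w[...,2]<.06)
            P=w[m]; 
            hz=np.percentile(P[:,2],[5,50,95])
            T=P[abs(P[:,2]-(.008 if k=='disc' else hz[2]))<.003]
            (cx,cy),rr=cv2.minEnclosingCircle(T[:,:2].astype(np.float32)); c=np.array([cx,cy])
        print(' ',k,c,rr,len(P),hz)
    # key, post regions
    h=w[...,2]
z=load('a_scene.npz');p=z['p']
def crop(p,x0,y0,x1,y1,s): return cv2.resize(p[y0:y1,x0:x1],None,fx=s,fy=s,interpolation=cv2.INTER_CUBIC)
cv2.imwrite('pics/b1.png',crop(p,270,170,450,320,4)[:,:,::-1])
z=load('a_side.npz');p=z['p']
cv2.imwrite('pics/b2.png',crop(p,220,200,400,350,4)[:,:,::-1])
E
```

```text
scene disc [0.4789 0.249  0.0295]
scene clamp [0.4167 0.0545 0.0057]
scene spacer [ 0.4627 -0.3025 -0.0003]
scene vial [0.4327 0.1571 0.041 ]
scene weight [ 0.4389 -0.1564  0.0217]
scene key [ 0.6133 -0.0736  0.0947]
scene posttip [0.579  0.0785 0.1565]
  disc [0.4789 0.249 ] 0.05952732264995575 759 [0.0049 0.0104 0.0295]
  clamp [0.4224 0.0483] 0.02293761633336544 248 [0.0046 0.0149 0.0188]
  spacer [ 0.4702 -0.3029] 0.016544384881854057 158 [0.0045 0.012  0.0167]
side disc [0.4614 0.2781 0.024 ]
side clamp [0.4215 0.0577 0.0133]
side spacer [ 0.466  -0.2916  0.0128]
side vial [0.4236 0.1737 0.032 ]
side weight [ 0.4319 -0.1459  0.0241]
side key [ 0.6083 -0.0638  0.0826]
side posttip [0.5698 0.0836 0.154 ]
  disc [0.4623 0.2611] 0.04992438852787018 1062 [0.0062 0.0091 0.0286]
  clamp [0.4213 0.053 ] 0.02459176816046238 224 [0.0057 0.0138 0.0169]
  spacer [ 0.4695 -0.2998] 0.01911971904337406 66 [0.0048 0.0098 0.0139]
```

View pics/b1.png

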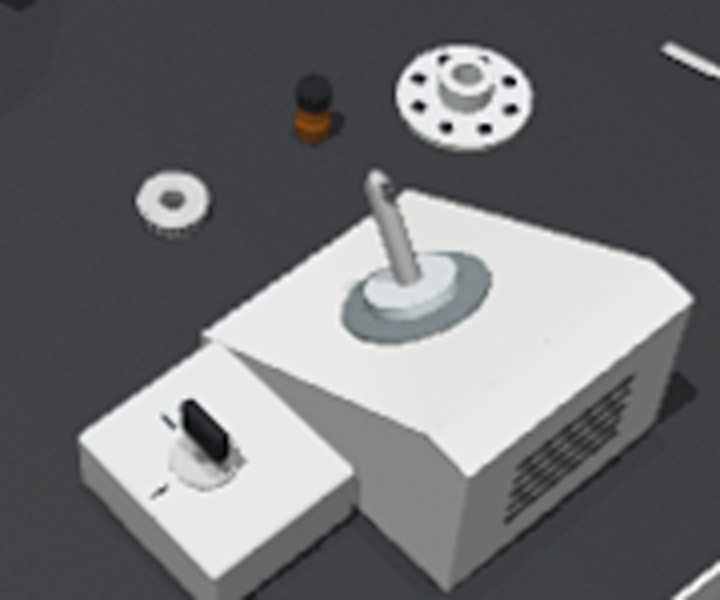

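View pics/b2.png

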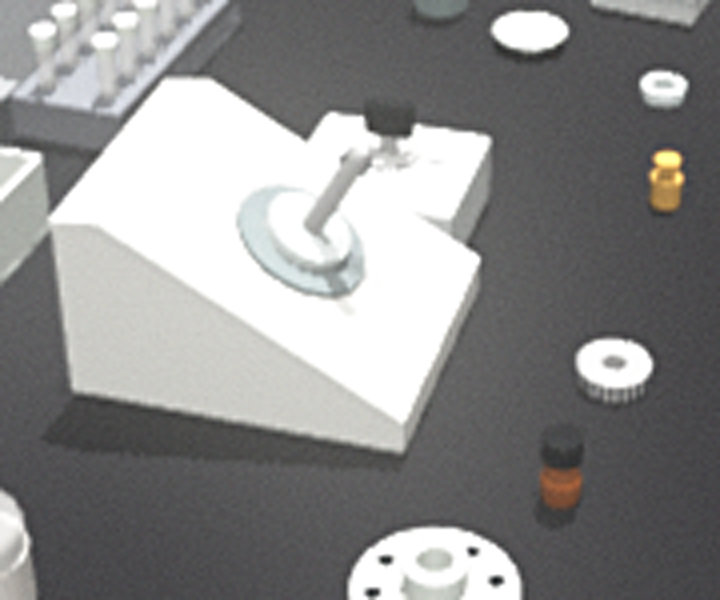

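```bash
cat >> h.py <<'E'
from scipy.spatial.transform import Rotation as Ro
def rv(x,z):
    z=np.array(z,float);z/=np.linalg.norm(z);x=np.array(x,float);x-=z*(x@z);x/=np.linalg.norm(x)
    return Ro.from_matrix(np.stack([x,np.cross(z,x),z],1)).as_rotvec()
DOWN=rv([0,-1,0],[0,0,-1])
def shot(manip,n,f):
    m=manip.camera_model(n);p,d=manip.snapshot(n)
    cv2.imwrite(f"pics/{f}.png",p[:,:,::-1]);np.savez(f"{f}.npz",p=p,d=d,**m)
E
python3 - <<'E'
from workcell import manip
from h import *
# feasibility only
for P,o in [((.40,-.2,.26),DOWN),((.42,0,.26),DOWN),((.42,.2,.26),DOWN),((.55,.08,.2),rv([0,-1,0],[.5,0,-.866])),((.60,.08,.10),rv([0,-1,0],[.5,0,-.866]))]:
    print(manip.solve_ik(P,o))
for i,P in enumerate([(.40,-.2,.26),(.42,0,.26),(.42,.2,.26)]):
    manip.move_ptp(P,DOWN); shot(manip,'wrist',f'w{i}'); print(manip.get_time_s())
E
```

```text
[-5.78385876e-01 -3.07157047e-01  1.82544085e+00 -4.44089210e-16
  1.62330885e+00  9.92410451e-01]
[-1.22208732e-01 -3.87579864e-01  1.88769817e+00 -4.44089210e-16
  1.64147435e+00  1.44858759e+00]
[ 3.34132778e-01 -2.55191270e-01  1.78305153e+00 -4.44089210e-16
  1.61373240e+00  1.90492911e+00]
[ 0.07910928 -0.50478794  2.1714349  -0.048485    0.95324476  1.66743161]
[ 0.06961253 -0.22137907  2.14957258 -0.05456119  0.69156848  1.67314898]
1.825
2.6917
3.5583
```

View pics/w0.png

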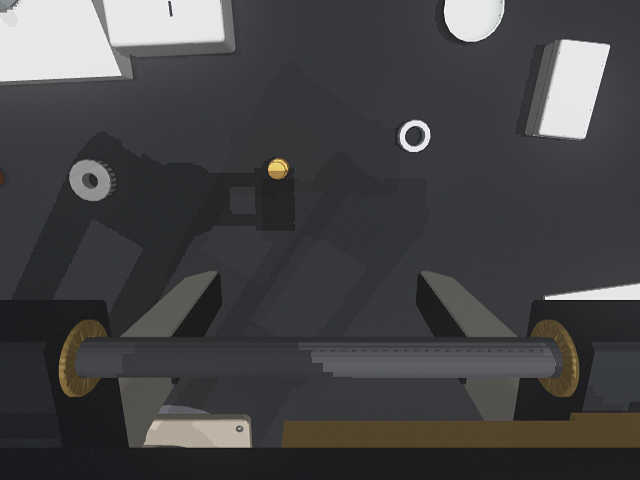

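View pics/w1.png

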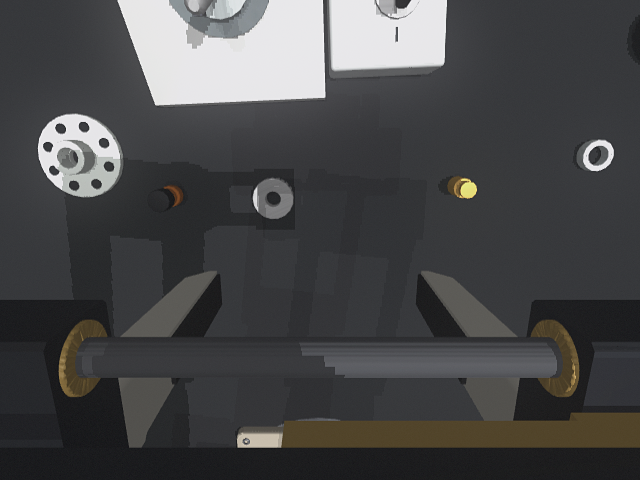

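View pics/w2.png

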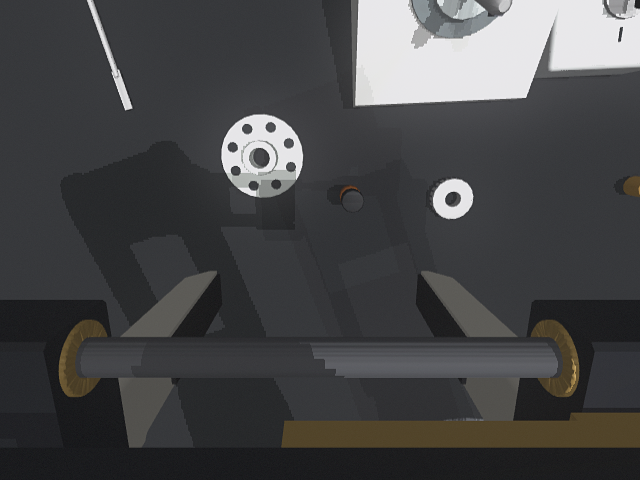

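Wrist views: the spacer is at (414,136) in w0 and (595,155) in w1. The clamp is at (273,198) in w1 and (452,198) in w2, and the disc at (80,155) in w1 and (262,155) in w2. The mixer is cut off at the top, so I'll take two views further forward.

Run:
```python
from workcell import manip
from h import *
for i,P in enumerate([(.54,.12,.30),(.54,-.02,.30)]):
    manip.move_ptp(P,DOWN); shot(manip,'wrist',f'w{i+3}'); print(manip.get_time_s())
```

```text
4.2583
4.925
```

View pics/w3.png

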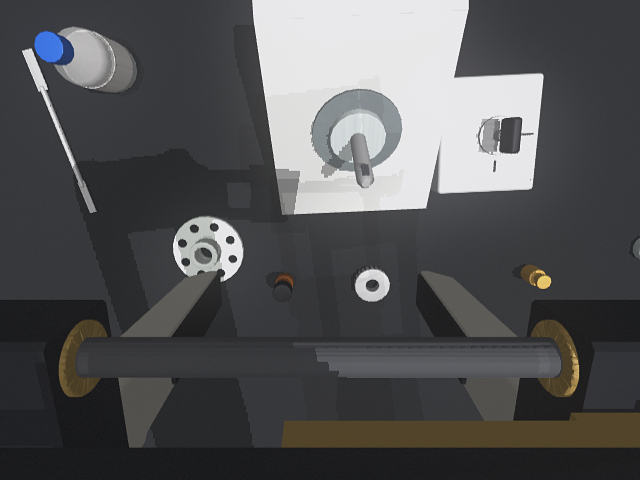

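View pics/w4.png

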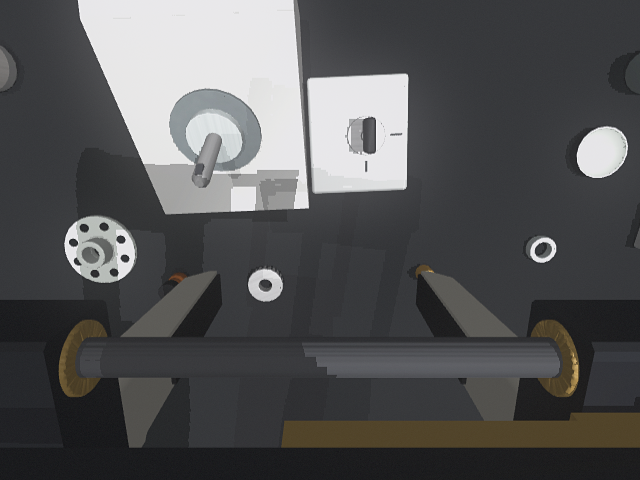

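```bash
cat > est.py <<'E'
from h import *
from scipy.optimize import least_squares
np.set_printoptions(precision=4,suppress=True)
print('--- rings: median over wrist views; top-plane circle fit')
for k,c0,D,ht,vs in (('disc',(.475,.262),.09,.008,('w1','w2','w3','w4')),('hub',(.475,.262),.036,.028,('w1','w2','w3')),('clamp',(.422,.05),.046,.014,('w0','w1','w2','w3','w4')),('spacer',(.470,-.301),.034,.012,('w0','w1','w4'))):
    for n in vs+('scene','side'):
        z=load(('a_' if n[0]=='s' else '')+n+'.npz');w=cloud(z);c=np.array(c0)
        r=D/2+.006
        for it in range(3):
            m=(np.hypot(w[...,0]-c[0],w[...,1]-c[1])<r)&(abs(w[...,2]-ht)<.004)
            if m.sum()<20: break
            P=w[m]
            h,xe,ye=None,None,None
            hull=cv2.convexHull(P[:,:2].astype(np.float32))[:,0]
            f=least_squares(lambda q:np.hypot(hull[:,0]-q[0],hull[:,1]-q[1])-q[2],[*c,D/2],loss='soft_l1',f_scale=.001).x
            c=f[:2]
        if m.sum()>=20: print(k,n,c,'D',2*f[2],'z',np.median(P[:,2]),m.sum())
print('--- face')
for n in ('w3','w4','a_scene','a_side'):
    z=load(n+'.npz');w=cloud(z)
    seat0=np.array([.605,.08,.094]);n0=np.array([-.5,0,.866])
    for it in range(4):
        rel=w-seat0; hgt=rel@n0
        m=(abs(hgt+.014)<(.012 if it==0 else .003))&(np.linalg.norm(rel,axis=-1)<.08)&(np.linalg.norm(rel,axis=-1)>.05)
        P=w[m];ce=np.median(P,0)
        for _ in range(3):
            q=P-P.mean(0);_,_,V=np.linalg.svd(q,full_matrices=False);nn=V[2]*np.sign(V[2][2])
            e=q@nn; P=P[abs(e)<.003]
        n0=nn; seat0=seat0-n0*((seat0-P.mean(0))@n0-.014)
    # cylinder fit: axis dir n0
    e1=np.cross([0,0,1],n0);e1/=np.linalg.norm(e1);e2=np.cross(n0,e1)
    for it in range(3):
        rel=w-seat0;hgt=rel@n0;a=rel@e1;b=rel@e2
        m=(hgt>.012)&(hgt<.05)&(np.hypot(a,b)<.016); A,B,H=a[m],b[m],hgt[m]
        f=least_squares(lambda q:np.hypot(A-q[0]-q[2]*(H-.03),B-q[1]-q[3]*(H-.03))-.0075,[0,0,0,0],loss='soft_l1',f_scale=.0008).x
        base=f[:2]-f[2:]*.03
        seat0=seat0+base[0]*e1+base[1]*e2
    ax=n0+f[2]*e1+f[3]*e2;ax/=np.linalg.norm(ax)
    rel=w-seat0;hgt=rel@n0;rad=np.hypot(rel@e1,rel@e2)
    sm=(rad>.012)&(rad<.024)&(abs(hgt)<.006);tip=(rad<.006)&(hgt>.06)
    print(n,'normal',n0,'tilt',np.degrees(np.arccos(n0[2])),'yaw',np.degrees(np.arctan2(-n0[1],-n0[0])),'seat',seat0,'ax',ax,'tip',seat0+.07*ax,'seatring h',np.median(hgt[sm]),'tipmax',np.percentile(hgt[tip],98) if tip.any() else None,m.sum())
print('--- key')
for n in ('w3','w4','a_scene','a_side'):
    z=load(n+'.npz');w=cloud(z)
    m=(abs(w[...,0]-.61)<.04)&(abs(w[...,1]+.07)<.04)&(abs(w[...,2]-.098)<.005)
    P=w[m]; r=cv2.minAreaRect(P[:,:2].astype(np.float32)); print(n,'rect',r,'z',np.median(P[:,2]),m.sum())
E
python3 est.py
```

```text
--- rings: median over wrist views; top-plane circle fit
disc w1 [0.4686 0.2599] D 0.08939176004146634 z 0.0072630179303828975 4320
disc w2 [0.4684 0.2605] D 0.08919581990300839 z 0.007251114565114368 4406
disc w3 [0.4689 0.2602] D 0.08899691981327462 z 0.007201807348013928 2724
disc w4 [0.4687 0.2603] D 0.08969030802048929 z 0.007164187790519279 2952
disc scene [0.4741 0.2594] D 0.0972849694413844 z 0.009614416779664792 484
disc side [0.4682 0.2618] D 0.0902660193523112 z 0.008502356076089698 814
hub w1 [0.4686 0.2599] D 0.03538148996716549 z 0.02687702565837451 662
hub w2 [0.4683 0.2604] D 0.035170960536191044 z 0.026980105138284256 612
hub w3 [0.4688 0.2604] D 0.03511670256338147 z 0.026796059581060537 428
hub scene [0.4682 0.2591] D 0.03424628473172869 z 0.028814101076170648 82
hub side [0.4677 0.2618] D 0.03630100490278473 z 0.02790683955020895 138
clamp w0 [0.423  0.0494] D 0.046008637991543325 z 0.013068015381515221 1244
clamp w1 [0.4229 0.05  ] D 0.04594331032424097 z 0.013115637797762439 1163
clamp w2 [0.4229 0.0504] D 0.046158036020785394 z 0.013063055359729455 1173
clamp w
[... 1510 characters left out ...]
.528  -0.0021  0.8493] tip [0.5706 0.0801 0.1549] seatring h 0.00014245813551266582 tipmax 0.07149743113188779 74
--- key
w3 rect ((0.6101125478744507, -0.06829091161489487), (0.033417895436286926, 0.010361175052821636), 2.676344633102417) z 0.09659842604155769 409
w4 rect ((0.6103262901306152, -0.06858005374670029), (0.03337270766496658, 0.009621820412576199), 1.7301158905029297) z 0.09678605652474373 383
a_scene rect ((0.6108566522598267, -0.06992208957672119), (0.03179733827710152, 0.009476730599999428), 3.450777053833008) z 0.09909474518953323 70
a_side rect ((0.6092404723167419, -0.067378468811512), (0.03344877064228058, 0.012706645764410496), 8.264957427978516) z 0.09686246609915344 43
```

Wrist estimates agree to about 0.3 mm across views. Sizes match the text, tilt is 30.0° and yaw 2.4°. Wrist heights read about 1 mm low, so I take the seat as (0.6065, 0.081, 0.0944). Next is the disc.

```bash
cat >> h.py <<'E'
AX=np.array([-.5,-.0212,.8657]);AX/=np.linalg.norm(AX)
SEAT=np.array([.6065,.0810,.0943])
XT=np.cross([0,0,1],AX);XT/=np.linalg.norm(XT)
PICK=rv(XT,[0,0,-1]);PLACE=rv(XT,-AX)
def along(h): return SEAT+AX*h
def st(manip,s=''):
    p=np.array(manip.get_tcp_pos());r=p-SEAT
    print(s,'t',round(manip.get_time_s(),2),'tcp',p.round(4),'h',round(float(r@AX),4),'lat',round(float(r@XT),4),round(float(r@np.cross(AX,XT)),4),'F',np.round(manip.get_wrist_force(),1),'Fax',round(float(np.dot(manip.get_wrist_force(),AX)),1),'w',round(float(manip.get_width()),4))
E
python3 - <<'E'
from workcell import manip
from h import *
c=np.array([.4686,.2604])
manip.move_ptp([*c,.09],PICK); st(manip,'pre')
manip.movel([*c,.0102],vel=.12); st(manip,'down')
manip.grip(.030); st(manip,'grip')
manip.movel([*c,.06],vel=.12); st(manip,'lift')
shot(manip,'side','c1')
E
```

```text
pre t 6.27 tcp [0.4698 0.2602 0.0911] h 0.0618 lat -0.1848 -0.1132 F [ 0.7 -0.1  1. ] Fax 0.5 w 0.0933
down t 7.08 tcp [0.4693 0.2605 0.0109] h -0.0074 lat -0.1852 -0.1538 F [ 0.  -0.9 -0. ] Fax -0.0 w 0.093
grip t 8.03 tcp [0.4686 0.2604 0.0102] h -0.0077 lat -0.1851 -0.1548 F [-0.5  1.5 -0.5] Fax -0.2 w 0.036
lift t 8.59 tcp [0.4685 0.2604 0.0598] h 0.0353 lat -0.185 -0.13 F [ 0.3  0.8 -2.1] Fax -2.0 w 0.0358
```

View pics/c1.png

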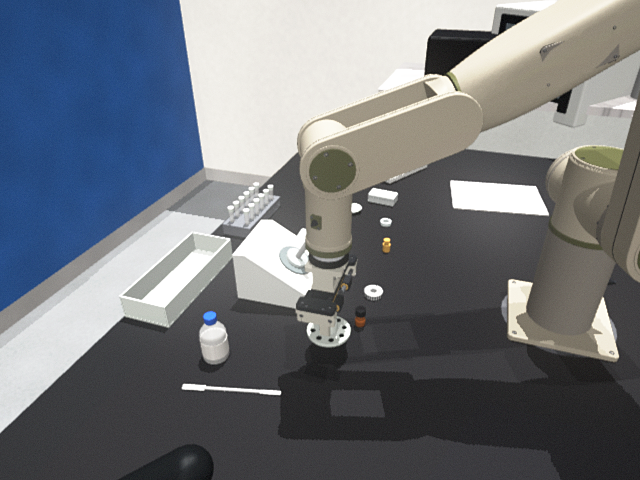

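The disc is held: it hangs off the bench at (328,330) in the picture and the width reads 36 mm. Now it goes to the post.

```bash
python3 - <<'E'
from workcell import manip
from h import *
manip.movel([.47,.25,.20],vel=.25)
manip.move_ptp(along(.13),PLACE); manip.dwell(.2); st(manip,'pre')
manip.movel(along(.092),vel=.1); manip.dwell(.15); st(manip,'tip'); shot(manip,'side','c2'); shot(manip,'scene','c2s')
E
python3 -c "
import cv2
a=cv2.imread('pics/c2.png')[150:330,220:400];b=cv2.imread('pics/c2s.png')[150:330,280:460]
cv2.imwrite('pics/c2c.png',cv2.resize(cv2.hconcat([a,b]),None,fx=2.2,fy=2.2))"
```

```text
pre t 10.31 tcp [0.5418 0.0795 0.2069] h 0.1298 lat -0.0013 0.0003 F [-0.5  0.2 -1.3] Fax -0.8 w 0.0361
tip t 10.99 tcp [0.5609 0.0792 0.175 ] h 0.0927 lat -0.0001 0.0008 F [-0.6  0.4 -1.5] Fax -1.1 w 0.0361
```

View pics/c2c.png

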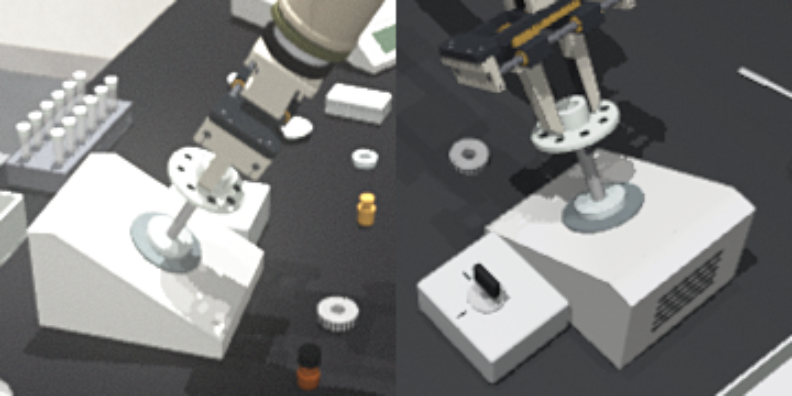

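The disc sits in line with the post in both crops, so I'll lower it.

Run:
```python
from workcell import manip
from h import *
r=manip.movel(along(.020),vel=.08,contact_N=8); st(manip,r)
if not r or True:
    r=manip.movel(along(.007),vel=.03,contact_N=8); st(manip,r)
```

```text
False t 12.14 tcp [0.5968 0.0806 0.1122] h 0.0203 lat 0.0 0.0005 F [-0.4 -0.5 -1.3] Fax -0.9 w 0.0359
True t 12.54 tcp [0.6022 0.0808 0.1022] h 0.009 lat -0.0 0.0002 F [0.4 0.2 1.7] Fax 1.3 w 0.0359
```

```bash
python3 - <<'E'
from workcell import manip
from h import *
manip.dwell(.15); st(manip,'rest')
manip.grip(.065); st(manip,'open')
manip.movel(along(.115),vel=.2); st(manip,'up')
shot(manip,'wrist','d1');shot(manip,'scene','d1s');shot(manip,'side','d1d')
for f in ('d1','d1s','d1d'):
    w=cloud(load(f+'.npz'));rel=w-SEAT;h=rel@AX;a=rel@XT;b=rel@np.cross(AX,XT);r=np.hypot(a,b)
    m=(r>.022)&(r<.046)&(h>-.005)&(h<.03); 
    if m.sum()>20: 
        P=np.stack([a[m],b[m],h[m]],1);q=P-P.mean(0)
        A=np.c_[P[:,:2],np.ones(len(P))];s=np.linalg.lstsq(A,P[:,2],rcond=None)[0]
        m2=(r>.012)&(r<.017)&(h>.015)&(h<.04)
        print(f,'plate h',np.median(h[m]),'tilt',s[:2],'hub',np.median(h[m2]),m.sum(),m2.sum(),'ctr',a[m].min()+a[m].max(),b[m].min()+b[m].max())
E
python3 -c "
import cv2
a=cv2.imread('pics/d1d.png')[180:330,220:400];b=cv2.imread('pics/d1s.png')[180:330,280:460]
cv2.imwrite('pics/d1c.png',cv2.resize(cv2.hconcat([a,b]),None,fx=2.2,fy=2.2))"
```

```text
rest t 12.69 tcp [0.6017 0.0808 0.1019] h 0.009 lat -0.0 -0.0004 F [0.2 1.1 0.9] Fax 0.6 w 0.0365
open t 13.38 tcp [0.6013 0.0808 0.1017] h 0.009 lat -0.0 -0.0008 F [ 0.   0.6 -0.9] Fax -0.8 w 0.0649
up t 14.06 tcp [0.549  0.0785 0.1932] h 0.1145 lat 0.0 -0.0003 F [-0.   0.5 -0.3] Fax -0.2 w 0.0648
d1 plate h 0.00717421769221293 tilt [-0.00024123 -0.0023244 ] hub 0.02688309183545983 7927 830 ctr -5.129219390091061e-05 -0.002154280399613913
d1s plate h 0.009837748119800059 tilt [-0.01295018 -0.02991065] hub 0.027929004966374387 471 73 ctr 0.0019257923608861777 0.00024645513916722595
d1d plate h 0.008158521524083601 tilt [0.01875527 0.0053804 ] hub 0.027765575500043212 495 62 ctr -0.0018023350945561359 -0.0009124084141778968
```

View pics/d1c.png

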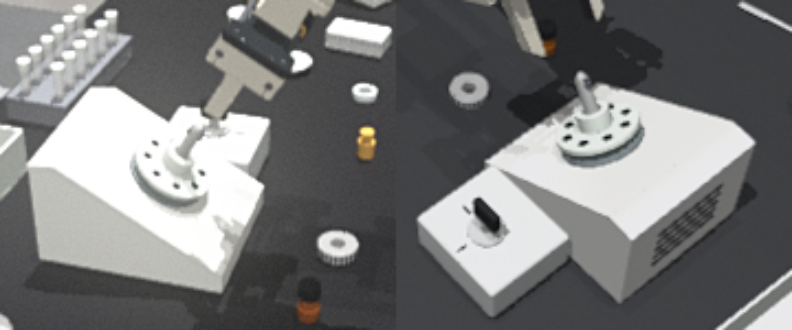

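Disc is home: plate about 8 mm and hub about 28 mm above the seat, with no tilt. Spacer next.

```bash
cat > pick.py <<'E'
import sys
from workcell import manip
from h import *
def pick(c,z,w):
    manip.movel(along(.15),vel=.25)
    manip.move_ptp([*c,.09],PICK); manip.dwell(.1)
    r=manip.movel([*c,z],vel=.09,contact_N=10); manip.dwell(.1); st(manip,f'down {r}')
    manip.grip(w); st(manip,'grip')
    manip.movel([*c,.06],vel=.12); st(manip,'lift'); shot(manip,'scene','e_'+sys.argv[1]); shot(manip,'side','e2_'+sys.argv[1])
    manip.movel([*c,.20],vel=.3)
    manip.move_ptp(along(.13),PLACE)
    manip.movel(along(.088),vel=.1); manip.dwell(.2); st(manip,'tip')
    shot(manip,'side','f2_'+sys.argv[1]); shot(manip,'scene','f_'+sys.argv[1])
    a=cv2.imread(f'pics/f2_{sys.argv[1]}.png')[150:330,220:400];b=cv2.imread(f'pics/f_{sys.argv[1]}.png')[150:330,280:460]
    cv2.imwrite(f'pics/fc_{sys.argv[1]}.png',cv2.resize(cv2.hconcat([a,b]),None,fx=2.2,fy=2.2))
E
python3 - sp <<'E'
from pick import *
pick(np.array([.4697,-.3025]),.0022,.028)
E
```

```text
down False t 17.32 tcp [ 0.4703 -0.303   0.0031] h -0.0027 lat 0.3779 -0.1775 F [-0.8  0.7  0.1] Fax 0.4 w 0.0653
grip t 17.96 tcp [ 0.4697 -0.3025  0.0022] h -0.0032 lat 0.3774 -0.1785 F [-0.3 -0.1  1.2] Fax 1.2 w 0.033
lift t 18.59 tcp [ 0.4695 -0.3024  0.0596] h 0.0466 lat 0.3772 -0.1499 F [ 0.1  0.6 -1.1] Fax -1.1 w 0.0327
tip t 21.51 tcp [0.5629 0.0791 0.1716] h 0.0887 lat 0.0001 0.0009 F [ 0.   0.3 -0.9] Fax -0.8 w 0.033
```

View pics/fc_sp.png

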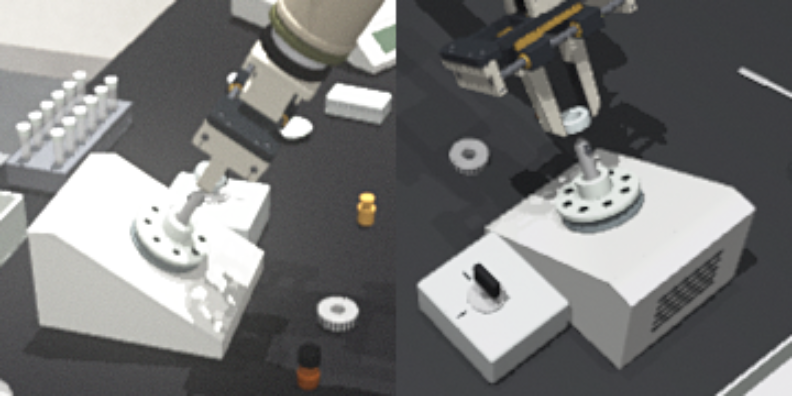

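```bash
python3 -c "
import cv2
a=cv2.imread('pics/f2_sp.png')[190:270,270:350];b=cv2.imread('pics/f_sp.png')[180:260,320:400]
cv2.imwrite('pics/g1.png',cv2.resize(cv2.hconcat([a,b]),None,fx=5,fy=5,interpolation=cv2.INTER_CUBIC))"
```

```text
(no output)
```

View pics/g1.png

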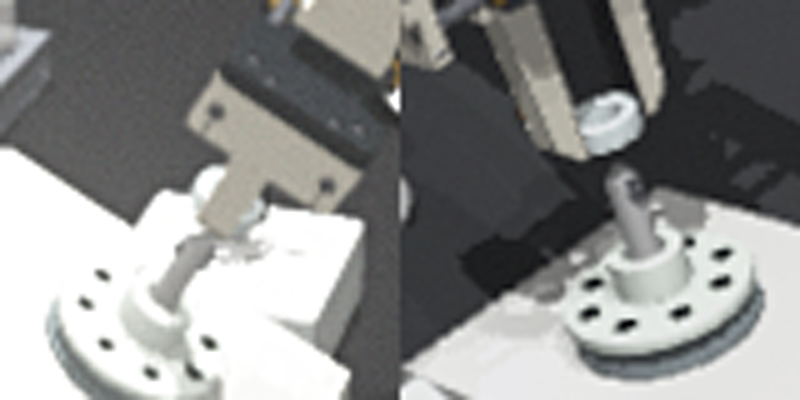

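The spacer hangs square to the fingers, just above and in line with the post tip. Lowering it.

Run:
```python
from workcell import manip
from h import *
r=manip.movel(along(.040),vel=.08,contact_N=6); st(manip,r)
if not r:
    r=manip.movel(along(.025),vel=.02,contact_N=6); st(manip,r)
manip.dwell(.1); st(manip); shot(manip,'side','g2'); shot(manip,'scene','g2s')
a=cv2.imread('pics/g2.png')[190:270,260:340];b=cv2.imread('pics/g2s.png')[180:260,330:410]
cv2.imwrite('pics/g2c.png',cv2.resize(cv2.hconcat([a,b]),None,fx=5,fy=5,interpolation=cv2.INTER_CUBIC))
```

```text
False t 22.36 tcp [0.5866 0.0802 0.1291] h 0.0401 lat -0.0 0.0002 F [-0.7 -0.3  0.6] Fax 0.9 w 0.0332
True t 22.9 tcp [0.5916 0.0804 0.12  ] h 0.0297 lat 0.0 -0.0001 F [ 0.  -0.   1.4] Fax 1.2 w 0.0328
 t 23.0 tcp [0.5913 0.0803 0.1198] h 0.0297 lat 0.0 -0.0004 F [-0.3  0.5  1.2] Fax 1.2 w 0.0327
```

View pics/g2c.png

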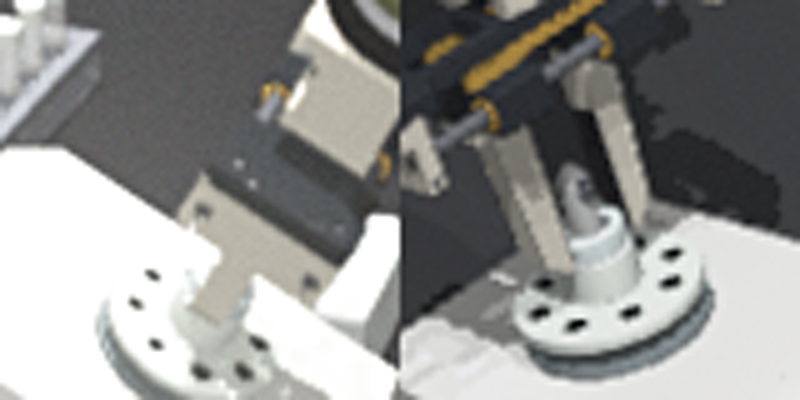

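```bash
python3 - cl <<'E'
from pick import *
manip.grip(.065); st(manip,'open')
manip.movel(along(.115),vel=.2)
shot(manip,'wrist','g3')
w=cloud(load('g3.npz'));rel=w-SEAT;h=rel@AX;r=np.hypot(rel@XT,rel@np.cross(AX,XT))
m=(r>.012)&(r<.016)&(h>.025)&(h<.06);print('spacer top h (wrist, ~1mm low)',np.median(h[m]),h[m].std(),m.sum())
pick(np.array([.4230,.0500]),.0022,.040)
E
```

```text
open t 23.82 tcp [0.5909 0.0803 0.1195] h 0.0297 lat 0.0 -0.0009 F [-0.3 -0.2  0. ] Fax 0.2 w 0.065
spacer top h (wrist, ~1mm low) 0.03879197808613638 0.003716696105728578 786
down False t 26.77 tcp [0.4237 0.05   0.0029] h 0.0129 lat 0.0232 -0.205 F [-0.2 -0.3 -0.1] Fax 0.0 w 0.0653
grip t 27.24 tcp [0.4231 0.05   0.0024] h 0.0128 lat 0.0232 -0.2058 F [-0.7  0.2  1.7] Fax 1.8 w 0.0449
lift t 27.88 tcp [0.4226 0.05   0.0595] h 0.0624 lat 0.0232 -0.1776 F [ 0.1  0.3 -1.2] Fax -1.1 w 0.0444
tip t 29.94 tcp [0.5628 0.0791 0.1715] h 0.0887 lat 0.0 0.0008 F [-0.9 -0.8 -1.2] Fax -0.5 w 0.0445
```

View pics/fc_cl.png

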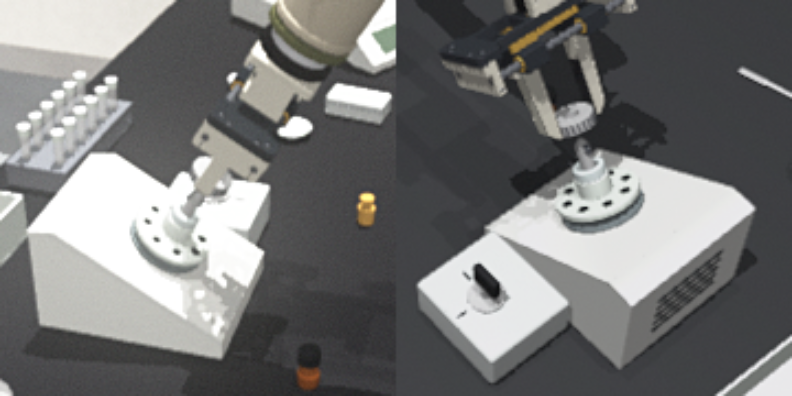

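The clamp ring is held over the post tip. I'll lower it gently onto the catches first.

Run:
```python
from workcell import manip
from h import *
r=manip.movel(along(.060),vel=.03,contact_N=6); manip.dwell(.1); st(manip,r); print(np.round(manip.get_moment(),2))
```

```text
False t 31.23 tcp [0.5765 0.0797 0.1463] h 0.0601 lat 0.0 0.0 F [ 0.4 -1.  -0.9] Fax -0.9 w 0.0446
[-0.04  0.18  0.03]
```

Run:
```python
from workcell import manip
from h import *
shot(manip,'side','i2'); shot(manip,'scene','i2s'); shot(manip,'wrist','i2w')
a=cv2.imread('pics/i2.png')[190:270,260:340];b=cv2.imread('pics/i2s.png')[180:260,330:410]
cv2.imwrite('pics/i2c.png',cv2.resize(cv2.hconcat([a,b]),None,fx=5,fy=5,interpolation=cv2.INTER_CUBIC))
```

```text
(no output)
```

View pics/i2c.png

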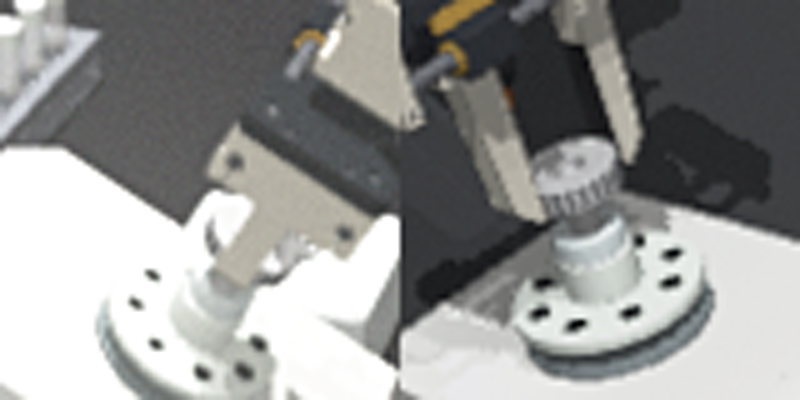

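View pics/i2w.png

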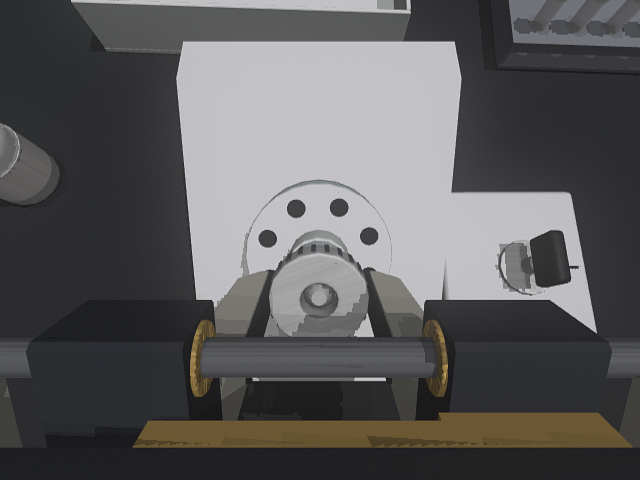

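The post tip shows inside the clamp's bore at (318,296). Now I push it past the catches.

Run:
```python
from workcell import manip
from h import *
for h in (.057,.054,.051,.048,.045):
    r=manip.movel(along(h),vel=.03,contact_N=30); st(manip,r)
    if r: break
if not r:
    r=manip.movel(along(.038),vel=.02,contact_N=10); st(manip,r)
shot(manip,'side','j2'); shot(manip,'scene','j2s'); shot(manip,'wrist','j2w')
a=cv2.imread('pics/j2.png')[190:270,260:340];b=cv2.imread('pics/j2s.png')[180:260,330:410]
cv2.imwrite('pics/j2c.png',cv2.resize(cv2.hconcat([a,b]),None,fx=5,fy=5,interpolation=cv2.INTER_CUBIC))
```

```text
False t 31.62 tcp [0.578  0.0798 0.1433] h 0.0567 lat 0.0 -0.0002 F [ 2.8  0.9 -1.9] Fax -3.1 w 0.0444
False t 31.88 tcp [0.5794 0.0798 0.1407] h 0.0537 lat 0.0 -0.0003 F [ 1.   0.  -1.6] Fax -1.9 w 0.0446
False t 32.12 tcp [0.5809 0.0799 0.1381] h 0.0507 lat -0.0 -0.0002 F [ 2.5 -0.6 -1.4] Fax -2.4 w 0.0444
False t 32.38 tcp [0.5824 0.08   0.1355] h 0.0478 lat 0.0 -0.0002 F [ 1.1  0.2 -1.8] Fax -2.2 w 0.0445
False t 32.62 tcp [0.5839 0.08   0.1329] h 0.0447 lat 0.0 -0.0003 F [ 2.7 -0.  -2. ] Fax -3.1 w 0.0449
True t 32.89 tcp [0.5854 0.0801 0.1306] h 0.042 lat 0.0 -0.0001 F [-2.  -1.1  3.6] Fax 4.2 w 0.0444
```

View pics/j2c.png

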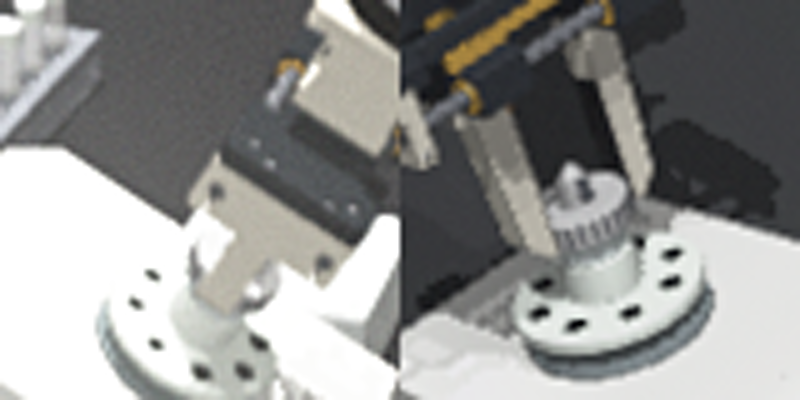

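View pics/j2w.png

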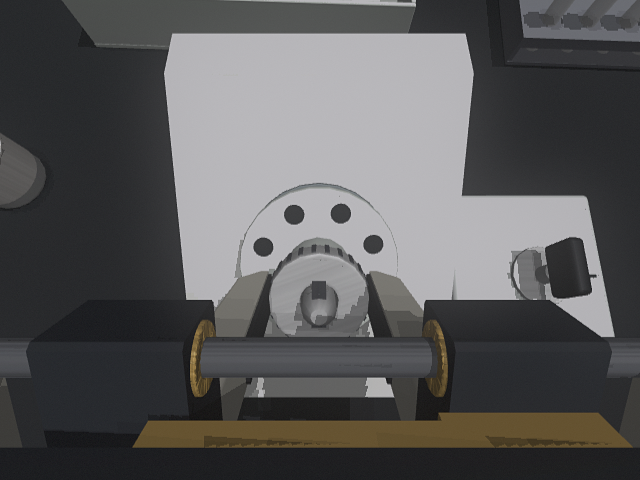

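Run:
```python
from workcell import manip
from h import *
r=manip.movel(along(.0385),vel=.02,contact_N=18); st(manip,r)
manip.dwell(.1); st(manip)
manip.grip(.065); st(manip,'open')
manip.movel(along(.115),vel=.2)
for f,n in (('k1','wrist'),('k1s','scene'),('k1d','side')):
    shot(manip,n,f)
    w=cloud(load(f+'.npz'));rel=w-SEAT;h=rel@AX;a=rel@XT;b=rel@np.cross(AX,XT);r=np.hypot(a,b)
    m=(r>.012)&(r<.021)&(h>.045)&(h<.065)
    s=np.linalg.lstsq(np.c_[a[m],b[m],np.ones(m.sum())],h[m],rcond=None)[0]
    print(f,'clamp top',np.median(h[m]),'tilt',s[:2],m.sum())
st(manip)
a=cv2.imread('pics/k1d.png')[190:270,260:340];b=cv2.imread('pics/k1s.png')[180:260,330:410]
cv2.imwrite('pics/k1c.png',cv2.resize(cv2.hconcat([a,b]),None,fx=5,fy=5,interpolation=cv2.INTER_CUBIC))
```

```text
True t 33.25 tcp [0.5871 0.0802 0.1299] h 0.0405 lat -0.0 0.001 F [-1.4 -0.6  3.7] Fax 3.9 w 0.0444
 t 33.35 tcp [0.5871 0.0802 0.1299] h 0.0405 lat -0.0 0.001 F [-0.5 -0.1  2.9] Fax 2.8 w 0.0443
open t 33.92 tcp [0.5866 0.0802 0.1293] h 0.0402 lat -0.0 0.0003 F [-0.3 -0.7 -0.4] Fax -0.1 w 0.0649
k1 clamp top 0.05309599981498571 tilt [-0.00273557 -0.00030243] 2228
k1s clamp top 0.05594349919279251 tilt [-0.03194411 -0.07813225] 87
k1d clamp top 0.054432120819490754 tilt [0.01048775 0.02284965] 85
 t 34.6 tcp [0.5484 0.0785 0.1917] h 0.1134 lat 0.0001 -0.0016 F [0.  0.6 0.2] Fax 0.2 w 0.0652
```

View pics/k1c.png

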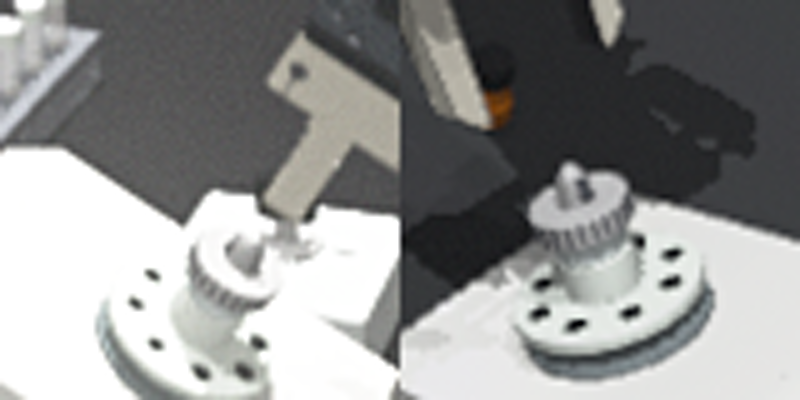

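View pics/k1.png

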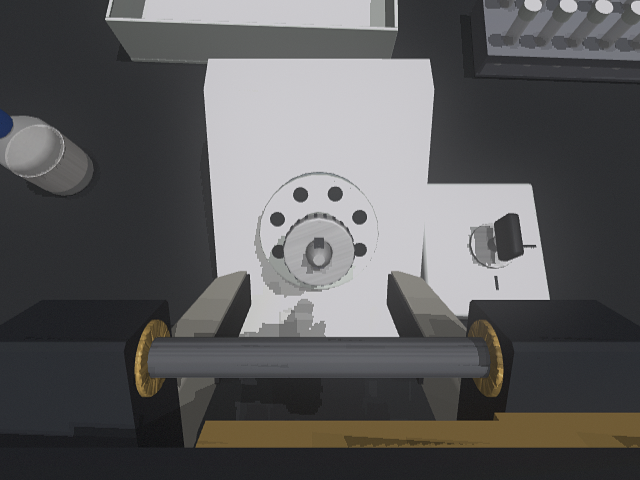

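The clamp ring is flat and below the catches. Its top reads 53.1 mm from the wrist camera, which matches 54 mm after the known 1 mm bias. Now the key: I use the half-turned grasp so joint 6 keeps its range through the turn.

```bash
cat >> h.py <<'E'
KC=np.array([.6102,-.0687])
def krot(a): 
    x=Ro.from_rotvec([0,0,-a]).apply(-XT); return rv(x,[0,0,-1])
E
python3 - <<'E'
from workcell import manip
from h import *
print(np.round(manip.get_joints(),3)); q=manip.solve_ik([*KC,.20],krot(0)); print(q, manip.solve_ik([*KC,.068],krot(1.3)))
manip.movel(along(.16),vel=.25)
manip.move_ptp([*KC,.20],krot(0)); print(np.round(manip.get_joints(),3))
manip.grip(.05)
manip.movel([*KC,.125],vel=.15); manip.dwell(.1); st(manip); shot(manip,'wrist','l1'); shot(manip,'scene','l1s')
a=cv2.imread('pics/l1s.png')[220:320,270:370]
cv2.imwrite('pics/l1c.png',cv2.resize(a,None,fx=5,fy=5,interpolation=cv2.INTER_CUBIC))
E
```

```text
[ 0.054 -0.506  2.186 -0.007  0.942  1.584]
[-0.19559097  0.17674175  1.47106536  0.          1.49378554 -1.80876192] [-1.95590973e-01  2.84078107e-01  1.59566862e+00 -4.44089210e-16
  1.26184592e+00 -5.08761919e-01]
[-0.195  0.177  1.471  0.     1.494 -1.808]
 t 39.03 tcp [ 0.6113 -0.0689  0.1268] h 0.0289 lat 0.15 0.015 F [-0.4 -0.2  0.3] Fax 0.4 w 0.0502
```

View pics/l1.png

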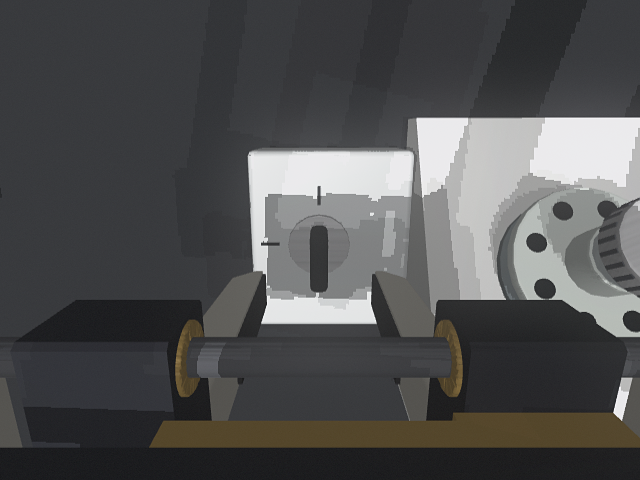

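View pics/l1c.png

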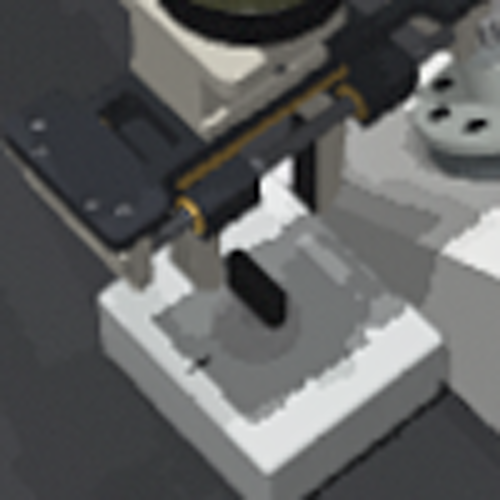

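The bow (column 319, rows 225–292) lies midway between the fingers (264 and 373). A quick recheck of its centre from this flipped view, which should show the opposite bias:

Run:
```python
from h import *
w=cloud(load('l1.npz'))
m=(abs(w[...,0]-.61)<.03)&(abs(w[...,1]+.07)<.03)&(abs(w[...,2]-.098)<.005)
P=w[m];print(cv2.minAreaRect(P[:,:2].astype(np.float32)),np.median(P[:,2]),m.sum())
m=(abs(w[...,0]-.61)<.03)&(abs(w[...,1]+.07)<.03)&(abs(w[...,2]-.056)<.006);print(np.median(w[m][:,2]))
```

```text
((0.6096229553222656, -0.06906288117170334), (0.03313208371400833, 0.009628412313759327), 2.417677402496338) 0.09682884724329459 1013
0.05565159863414949
```

```bash
sed -i 's/^KC=.*/KC=np.array([.6100,-.0688])/' h.py
python3 - <<'E'
from workcell import manip
from h import *
r=manip.movel([*KC,.0675],krot(0),vel=.1,contact_N=10); manip.dwell(.1); st(manip,r)
manip.grip(.004); st(manip,'grip'); 
P=[*KC,.0675]
def s(a):
    manip.move_ptp(P,krot(a)); manip.dwell(.1); print(a,np.round(manip.get_moment(),3),np.round(manip.get_wrist_force(),1),round(manip.get_joints()[5],3),round(manip.get_time_s(),2))
for a in (.4,.9,1.15,1.25): s(a)
shot(manip,'scene','m1s'); shot(manip,'side','m1d')
a=cv2.imread('pics/m1s.png')[220:320,270:370];b=cv2.imread('pics/m1d.png')[190:290,260:360]
cv2.imwrite('pics/m1c.png',cv2.resize(cv2.hconcat([a,b]),None,fx=4,fy=4,interpolation=cv2.INTER_CUBIC))
E
```

```text
False t 39.96 tcp [ 0.6108 -0.069   0.0686] h -0.0212 lat 0.15 -0.0146 F [-0.2  0.1  0.1] Fax 0.2 w 0.0497
grip t 40.69 tcp [ 0.61   -0.069   0.0675] h -0.0218 lat 0.15 -0.0159 F [ 0.3 -1.   0.5] Fax 0.3 w 0.0103
0.4 [-0.424 -0.115  0.037] [-0.4 -2.1  0. ] -1.412 41.26
0.9 [-0.815  0.034  0.062] [-0.7 -4.1  2. ] -0.912 41.91
1.15 [-0.933  0.166  0.087] [-1.  -3.6  0.4] -0.665 42.36
1.25 [-0.895  0.236  0.114] [-1.9 -4.6  0.8] -0.565 42.71
```

View pics/m1c.png

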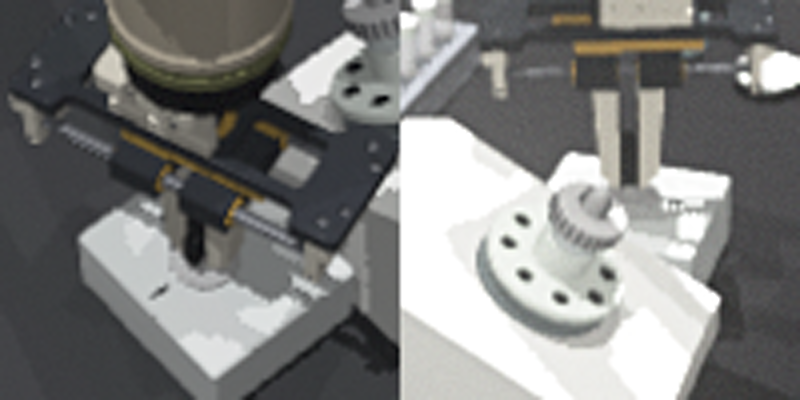

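The key follows: spring moment is 0.11 N m at 1.25 rad, close to the expected 0.10. I'll go on to the stop.

Run:
```python
from workcell import manip
from h import *
P=[*KC,.0675]
for a in (1.28,1.30,1.32):
    manip.move_ptp(P,krot(a)); manip.dwell(.15); m=manip.get_moment(); print(a,np.round(m,3),np.round(manip.get_wrist_force(),1),round(manip.get_joints()[5],3),round(manip.get_time_s(),2))
    if m[2]>.25: break
manip.dwell(.8); print(np.round(manip.get_moment(),3),manip.get_time_s())
manip.grip(.07); manip.dwell(.4); st(manip,'open')
manip.movel([*KC,.20],vel=.2); st(manip,'up')
for f,n in (('n1','wrist'),('n1s','scene'),('n1d','side')): shot(manip,n,f)
w=cloud(load('n1.npz'))
for f in ('n1','n1s','n1d'):
    w=cloud(load(f+'.npz'));m=(abs(w[...,0]-.61)<.03)&(abs(w[...,1]+.07)<.03)&(abs(w[...,2]-.098)<.006)
    P=w[m]
    if len(P)>10: print(f,cv2.minAreaRect(P[:,:2].astype(np.float32)),len(P))
```

```text
1.28 [-0.924  0.157  0.044] [-2.4 -5.2  0.6] -0.535 43.21
1.3 [-0.918  0.193  0.138] [-2.6 -4.1 -0.1] -0.515 43.61
1.32 [-0.931  0.147  0.118] [-1.7 -5.9  1.5] -0.495 44.01
[-0.94   0.193  0.128] 44.8083
open t 46.27 tcp [ 0.61   -0.0688  0.0675] h -0.0218 lat 0.1498 -0.0159 F [-0.3  0.3 -0.6] Fax -0.3 w 0.0701
up t 47.08 tcp [ 0.6093 -0.0687  0.1985] h 0.092 lat 0.1497 0.0491 F [-0.7 -0.5 -0.8] Fax -0.3 w 0.0701
n1 ((0.610187828540802, -0.06898419559001923), (0.03365708887577057, 0.010517599061131477), 2.345399856567383) 603
n1s ((0.609749436378479, -0.0704936608672142), (0.03352179005742073, 0.010655303485691547), 7.151764392852783) 74
n1d ((0.6095303893089294, -0.06531328707933426), (0.033909425139427185, 0.011330261826515198), 6.786574840545654) 47
```

View pics/n1s.png

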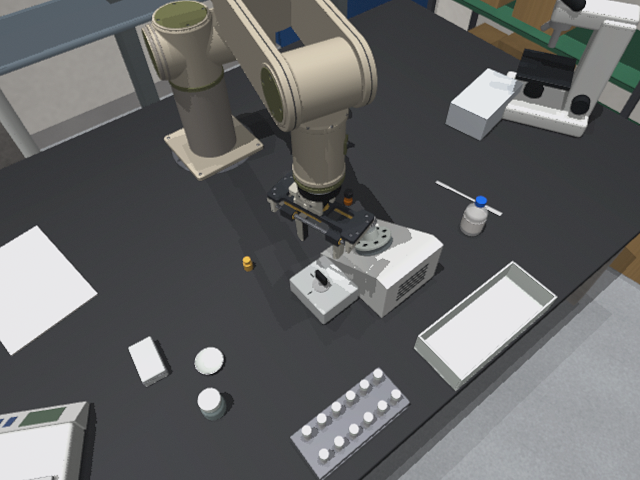

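View pics/n1.png

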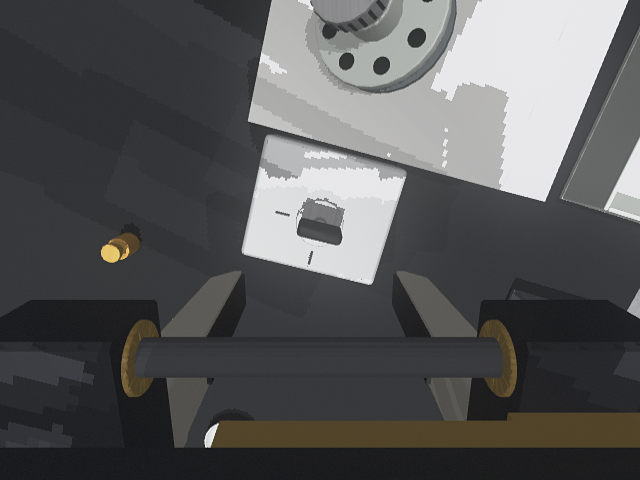

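The key is back at rest: 2.35° yaw, the same as before the turn. Last check of the stack and the other things before handing in.

Run:
```python
from workcell import manip
from h import *
manip.movel([.58,-.10,.30],vel=.3); manip.dwell(.2)
shot(manip,'side','o1d'); shot(manip,'scene','o1s')
a=cv2.imread('pics/a_scene.png');b=cv2.imread('pics/o1s.png')
for n,(u,v) in dict(vial=(348,196),weight=(248,264),dish=(209,361),jar=(210,403),box=(148,361),bottle=(476,216),spat=(468,198)).items():
    g=lambda i:i[v-22:v+22,u-22:u+22]
    r=cv2.matchTemplate(cv2.cvtColor(b[v-30:v+30,u-30:u+30],6),cv2.cvtColor(g(a),6),cv2.TM_CCOEFF_NORMED);_,mx,_,l=cv2.minMaxLoc(r);print(n,round(mx,2),l[0]-8,l[1]-8)
for f in ('o1d','o1s'):
    w=cloud(load(f+'.npz'));rel=w-SEAT;h=rel@AX;r=np.hypot(rel@XT,rel@np.cross(AX,XT))
    for nm,lo,hi,h0,h1 in (('clamp top',.012,.021,.045,.065),('plate',.026,.044,0,.02)):
        m=(r>lo)&(r<hi)&(h>h0)&(h<h1);print(f,nm,np.median(h[m]),m.sum())
c=cv2.imread('pics/o1d.png')[180:330,220:370];d=b[180:330,280:430]
cv2.imwrite('pics/o1c.png',cv2.resize(cv2.hconcat([c,d]),None,fx=2.6,fy=2.6,interpolation=cv2.INTER_CUBIC)); st(manip)
```

```text
vial 0.38 7 2
weight 0.99 0 0
dish 1.0 0 0
jar 1.0 0 0
box 1.0 0 0
bottle 1.0 0 0
spat 1.0 0 0
o1d clamp top 0.05433784840331551 85
o1d plate 0.008352017735374462 353
o1s clamp top 0.05572249205905709 83
o1s plate 0.010049714565519521 369
 t 48.05 tcp [ 0.5795 -0.0996  0.2983] h 0.1939 lat 0.1792 0.0721 F [-0.1 -0.9 -0.1] Fax -0.0 w 0.07
```

View pics/o1c.png

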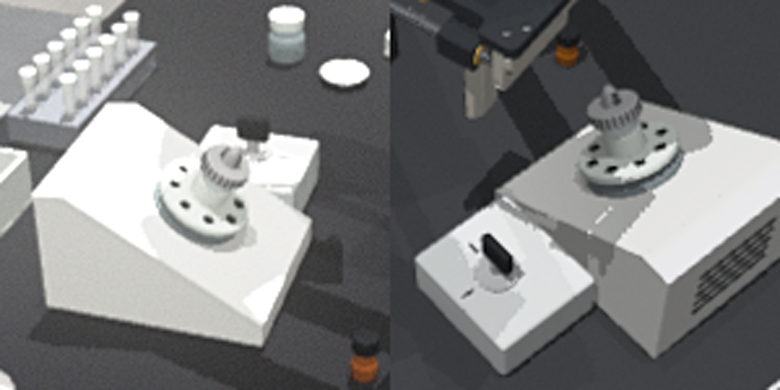

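The stack is seated and the key is at rest. The vial is part hidden by the gripper in the scene view, but in the side view it stands at (360,316), where it started.

```bash
python3 -c "
from workcell import manip
manip.finish_job();print(manip.get_time_s())"
```

```text
the job is handed in; nothing more can be done
the job is handed in; nothing more can be done
```

The mixer is assembled and started, and I handed the job in at about 48 s of the 72 s allowed. I put the disc, then the spacer, on the post and pushed the clamp ring past the catches onto the spacer. I then turned the key clockwise, held it about 0.8 s and let go.

**Stack:** In the last side view the disc plate top is 8.4 mm above the seat and the clamp top 54.3 mm, against 8 and 54 mm when fully home. The wrist camera showed no tilt. The scene camera read 1.7–2 mm higher, which is its usual offset from the other cameras.

**Key:** I turned the gripper to 1.32 rad, just past the 1.3 rad stop. The key sprang back to rest. No clear torque rise marked the stop (about 0.13 N m, against about 0.10 from the spring alone). That it reached the stop or nearly so rests on the gripper's angle, as I did not see it directly.

**Catches:** The wrist force showed almost nothing as the clamp ring passed them. That it is below them rests on the measured height and the pictures.

**Other things:** Six of the seven bystanders matched their starting pictures exactly. The vial's match failed because the gripper partly hid it, but the side view shows it where it started.

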